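Air the seedling propagator

ROBOT

A 6-joint arm with a two-finger parallel gripper is mounted at the origin on the work surface. World frame = base frame: x ahead of the robot, y to its left, z up, the work surface at z = 0. Lengths are in m, angles in rad, forces in N, time in s.
With the tool pointing down it reaches from about 0.4 to 0.825 m from the base axis. Payload 7 kg.
Tool frame: the origin (TCP) lies between the finger pads; the fingertips stand 8 mm ahead of it and the grasp point (between the pads) lies 11 mm behind it (arm.finger_overhang is the distance from the TCP to the fingertips, in m); z points along the fingers, y is the line along which they close (so a half turn about z gives the same grasp; the last joint's range is limited). The gripper opens to 88 mm and grips with 3 to 60 N. Pads are 19 mm wide; open, the fingers measure 130 mm over their backs; the gripper's body (78 mm by 193 mm) begins 47 mm behind the grasp point.
Start: joints at [0.288, 0.359, 0.012, 0, -1.224, -0.288], TCP at [0.675, -0, 0.235] pointing down, gripper open.
Joint ranges: [-3.07, 3.07], [-1.43, 2.12], [-1.02, 1.25], [-3.03, 1.67], [-3.05, -0], [-3.03, 3.03]. Speed limits (rad/s): [2.39, 2.39, 3.01, 3.14, 3.14, 3.14].

INTERFACE

Orientations are given as [roll, pitch, yaw] about the fixed x, y, z axes, in that order (R = Rz(yaw) Ry(pitch) Rx(roll)).
In Python, from station import arm gives the robot as it stands.
- The arm moves only by the tool move_arm, never from a script. Its argument "rows" is text: rows parted by semicolons, each of 7 numbers parted by spaces: the turn, a rotation vector about the tool's x, y, z in degrees, then the shift along the tool's x, y, z in m, then the finger opening in m, from 0 to 0.0876. A call has 1 to 8 rows; each row shifts and turns the commanded pose from where the row before left it, along the tool's axes as they then stand; what a row does not reach is not made up. A row lasts 1/8 s, in which the tool goes at most 62.5 mm and 10.7 degrees, less where a joint would pass 70% of its speed; a pose out of reach is approached as far as the arm can. A call is refused whole if a number of a shift passes 0.0625 or a number of a turn 10.7, either way. A call with a gripper value outside its range is refused whole. The fingers move at their own pace and stop on an object; "squeeze" is the grip in N (left out, the last holds). Time passes only in rows, so rows that do not move let the fingers close. It gives the time, the measured TCP pose, the force, the opening and the grip force at its end, in the units of the state.
- arm.get_state(): the state, without advancing time (a new reading comes with each control period).
- arm.grab_frame(name): name is "scene" or "side" or "wrist"; returns (picture, depth): 384x512x3 uint8, blue, green, red; 384x512 float32, m along the optical axis (not along the pixel's ray), 0 where there is no reading.
- arm.camera_model(name): a dict with "mtx" (3x3 intrinsics, pixels), "camera_from_world" (4x4, takes a point from world to camera coordinates); the wrist camera has in their place "mount" (4x4, takes a point from camera to tool coordinates, whose origin is the TCP and whose axes are the flange's). Camera axes: x right, y down, z forward; pixel columns grow to the right and rows downward; lengths in m; the calibration is good to about 2 mm. A picture is of the moment at which its call begins: read the wrist's pose just before it. camera_model takes no time and is no camera call.
- arm.job_done(): hands the job in; it is judged then, once.
The state is a dict: "t": time; "q": joint angles; "qd": joint speeds; "joint_efforts": joint torques, N m; "eef_pos": TCP position; "ee_rot": TCP orientation; "force": force on the tool from outside, world axes, zero at the start; "moment": the same for the moment, N m; "width": finger opening in m; "gripper_force": force on a finger pad.
Only numpy, scipy, OpenCV 4.12 (cv2) and the standard library are available. Lean on these libraries where they do the work, as an engineer would, in place of code of your own. Each camera call takes 0.05 s, during which the arm holds its last target. There are 200 camera calls.

TASK

Air the seedlings in the wooden bench-top propagator: with the lid still shut, turn the latch knob at its front clockwise until it clicks over and its steel tongue is fully swung off the lid, then raise the hinged lid to about 30 degrees from shut. The lid falls shut by itself, so finish while still holding it steady in the gripper at that angle, with nothing else propping it, and leave the pots and the tin standing beside it alone.

Things in the scene. Friction and masses are not known exactly. Their poses are not given: they have to be found in the camera images.
- propagator: Open timber box, 260 mm along its x, 360 mm along y, 100 mm tall, fixed to the bench, small seedlings inside well below the rim. Origin: centre of its underside; z up; -x is the front with the latch, the +x rim carries the lid's hinge. A fixed dark wood block (50 mm in x, 60 mm in y, 118 mm tall) stands against the front face at y = -120 mm, under the latch.
- latch_grip (a point): Grip point of the latch knob on its upright turning axis, 156 mm above the bench, at x -152, y -120 mm in the propagator's frame. Grip: black upright bar 42 mm long (point's x), 14 mm thick (y), 40 mm tall, top 12 mm above this point; the point turns with it. 30 to 35 mm below, a steel tongue 16 mm wide reaches 44 mm along the point's +x; as found it bars the lid's front rail, 2.5 mm above it.
- latch (a joint): Turn of the latch knob, rad: 0 as found (locked, bar along the propagator's x), growing clockwise seen from above, end stop at 1.4 (tongue clear). A sprung detent resists with up to 0.15 N m, peak resistance near 0.3; let go below 0.7 it springs back to 0, above 0.7 it snaps on to 1.4. The tongue overlaps the lid until about 1.1.
- lid_handle (a point): Middle of the lid's bow handle: a straight round steel bar 10 mm thick, 120 mm long along the lid's y, its axis 40 mm above the lid's top and 24 mm back from its front edge, on a post at each end. With the lid shut it is 158 mm above the bench, at x -106, y 0 mm in the propagator's frame. The point's axes turn with the lid (z is away from the lid's top face).
- lid_hinge (a point): Middle of the lid's hinge line, at the top of the propagator's +x rim, 100 mm above the bench, at x = 130, y = 0 mm in the propagator's frame. The hinge line runs along y. From here the handle bar lies 236 mm towards the front and, with the lid shut, 58 mm up.
- lid (a joint): Opening angle of the lid, rad: 0 shut (flat), growing as the front edge rises; 0.524 is 30 degrees. The lid is 260 x 360 mm, 18 mm thick, timber rails round a clear pane, about 0.4 to 0.65 kg; it swings freely and falls shut when let go; some 2 to 4 N at the handle carries it.
- clay_pot: Loose empty terracotta pot, 94 mm across, 85 mm tall, beside the propagator; origin at the centre of its underside. To be left alone.
- black_pot: Loose empty black plastic pot, 84 mm across, 90 mm tall, beside the propagator; origin at the centre of its underside. To be left alone.
- seed_tin: Loose closed tin with a paper label, 70 mm across, 100 mm tall, beside the propagator; origin at the centre of its underside. To be left alone.

How it is judged:
By the outcome, as a careful person would: the job done as asked, in the order asked, and still so for the second after the job is handed in, while the arm keeps its last pose, push and grip.
It also fails if it takes over 48 s, if anything falls off the work surface, if the arm or the gripper's body presses on something with over 40 N, if the wrist force passes 120 N, or if a joint passes its speed limit or range.

## Working session

There is one attempt and no reset: what is moved stays moved. The work goes in short steps, Python scripts to look and compute and a tool call to move; the robot and the scene stay as the last step left them, time stands still between calls to the robot, and variables do not carry over. Pictures are saved under pics/ and viewed, at most 10 in all, crops included, and the job is handed in when it is done.

Besides the shell and the picture viewer there is one more tool, called after "Emit:" as name(argument=value, ...) on one line, values as JSON. move_arm: Moves the arm, as the interface text tells. Its arguments: {"type":"object","properties":{"rows":{"type":"string"},"squeeze":{"type":"number"}},"required":["rows"]}

```bash
mkdir -p pics; ls; cat > h.py <<'E'
import numpy as np, cv2
from station import arm
from scipy.spatial.transform import Rotation as R
def T_tool(s):
    T=np.eye(4); T[:3,:3]=R.from_euler('xyz',s['ee_rot']).as_matrix(); T[:3,3]=s['eef_pos']; return T
def grab(name):
    s=arm.get_state(); img,d=arm.grab_frame(name); m=arm.camera_model(name)
    W=T_tool(s)@m['mount'] if 'mount' in m else np.linalg.inv(m['camera_from_world'])
    return img,d,np.array(m['mtx']),W
def plane(uv,K,W,z):
    r=W[:3,:3]@np.linalg.solve(K,np.array([uv[0],uv[1],1.])); return W[:3,3]+r*(z-W[2,3])/r[2]
def cloud(d,K,W):
    v,u=np.indices(d.shape); P=np.stack([(u-K[0,2])/K[0,0]*d,(v-K[1,2])/K[1,1]*d,d],-1)
    return P@W[:3,:3].T+W[:3,3]
E
python3 - <<'E'
from h import *
s=arm.get_state(); print(s)
a,d,K,W=grab('scene'); np.savez('scene.npz',a=a,d=d,K=K,W=W)
b,d2,K2,W2=grab('wrist'); np.savez('wrist.npz',a=b,d=d2,K=K2,W=W2)
print(W.round(3),K,W2.round(3))
cv2.imwrite('pics/s.png',a);cv2.imwrite('pics/w.png',b)
E
```

```text
pics
{'t': 0.0, 'q': array([ 2.88117484e-01,  3.59402019e-01,  1.10729911e-02, -3.41475548e-04,
       -1.22410930e+00, -2.88089785e-01]), 'qd': array([ 1.25333132e-03, -1.86694976e-05, -6.82350875e-04,  1.09686837e-03,
       -9.77288393e-04, -4.07202227e-04]), 'joint_efforts': array([-8.00930356e-04, -5.82726967e+01,  2.93058443e+01,  6.99745238e+00,
        6.93249181e-03, -2.06530804e-04]), 'eef_pos': array([ 6.74528019e-01, -1.61532130e-05,  2.33620609e-01]), 'ee_rot': array([ 3.13992711e+00, -1.58791581e-04, -1.57088479e+00]), 'force': array([-0.56376311,  0.23992854, -0.76787301]), 'moment': array([ 0.00928416, -0.00661017, -0.0256722 ]), 'gripper_force': 0.0, 'width': 0.0873480950436906}
[[-0.411  0.529 -0.743  1.363]
 [ 0.912  0.235 -0.337  0.391]
 [-0.004 -0.816 -0.579  0.703]
 [ 0.     0.     0.     1.   ]] [[386.04953759   0.         263.80970006]
 [  0.         386.04953759 190.24663118]
 [  0.           0.           1.        ]] [[-1.     0.001 -0.001  0.675]
 [ 0.     0.951  0.309 -0.085]
 [ 0.001  0.309 -0.951  0.383]
 [ 0.     0.     0.     1.   ]]
```

View pics/s.png

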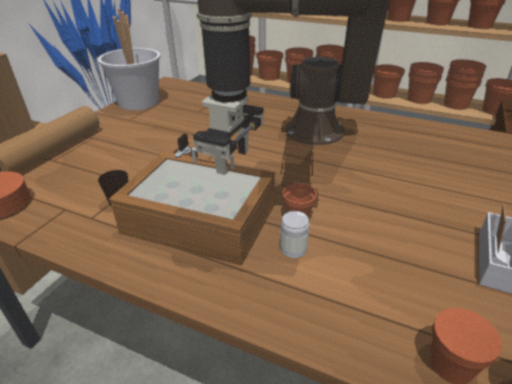

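View pics/w.png

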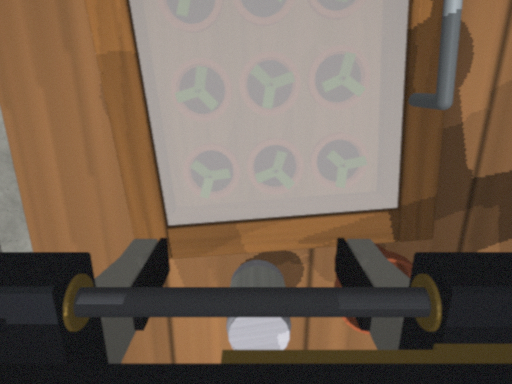

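The scene view shows the box at (195,205) with the gripper over it, tin at (295,235), clay pot at (300,195) and black pot at (113,185). The wrist view shows the pane's edge from (168,225) to (400,210) and the handle at (447,50), so the front faces the robot.

```bash
python3 - <<'E'
from h import *
c,d3,K3,W3=grab('side'); cv2.imwrite('pics/side.png',c); np.savez('side.npz',a=c,d=d3,K=K3,W=W3)
allP=[]
for n in ('scene','side','wrist'):
    f=np.load(n+'.npz'); P=cloud(f['d'],f['K'],f['W'])
    ok=(f['d']>0)&(P[...,0]>.3)&(P[...,0]<1.05)&(abs(P[...,1])<.45)
    L=P[ok&(abs(P[...,2]-.118)<.005)]
    print(n,ok.sum(),len(L), cv2.minAreaRect(L[:,:2].astype(np.float32)) if len(L)>10 else '')
    H=P[ok&(P[...,2]>.15)&(P[...,2]<.172)]; print(' high',len(H))
    if len(H):
        k=(H[:,:2]/.02).round().astype(int); u,cn=np.unique(k,axis=0,return_counts=True)
        print([(tuple((a*.02).round(2).tolist()),int(m)) for a,m in zip(u,cn) if m>5][:40])
E
```

```text
scene 75560 3383 ((0.6388480067253113, -0.12933485209941864), (0.31372860074043274, 0.36290791630744934), 4.431728363037109)
 high 123
[((0.5, -0.26), 11), ((0.52, -0.26), 35), ((0.54, -0.26), 40), ((0.56, -0.2), 15), ((0.56, -0.18), 7), ((0.56, -0.08), 14)]
side 76602 6023 ((0.6330327987670898, -0.12689557671546936), (0.31097763776779175, 0.3622349798679352), 4.7789740562438965)
 high 609
[((0.5, -0.26), 138), ((0.52, -0.26), 145), ((0.54, -0.26), 45), ((0.54, -0.14), 21), ((0.54, -0.12), 26), ((0.54, -0.1), 30), ((0.54, -0.08), 32), ((0.56, -0.2), 43), ((0.56, -0.18), 45), ((0.56, -0.16), 35), ((0.56, -0.14), 22), ((0.56, -0.12), 14)]
wrist 193454 24897 ((0.6548382043838501, -0.04939723014831543), (0.2598051428794861, 0.2069084644317627), 4.775723934173584)
 high 2043
[((0.54, -0.1), 44), ((0.54, -0.08), 94), ((0.56, -0.14), 81), ((0.56, -0.12), 699), ((0.56, -0.1), 595), ((0.56, -0.08), 520)]
```

View pics/side.png

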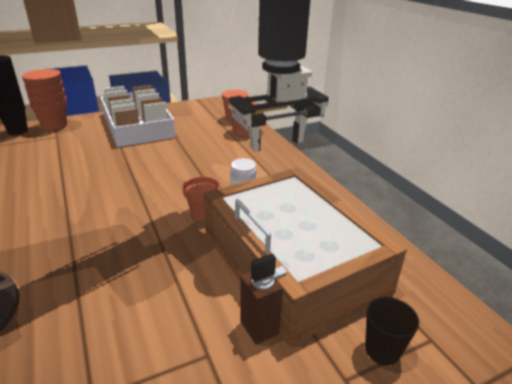

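The side view shows the knob at (262,270) on its block at (262,310), the handle from (238,205) to (268,250), the clay pot at (200,195), and the black pot at (390,325). The fit gives the propagator origin at about (0.661,-0.126) with yaw 4.7°. That puts the latch at (0.519,-0.258) and the handle at (0.555,-0.135), which matches the high points in the depth clouds.

Emit:
move_arm(rows="0 0 0 0.043 0.026 0 0.06;0 0 0 0.043 0.026 0 0.06;0 0 0 0.043 0.026 0 0.06;0 0 0 0.043 0.026 0 0.06;0 0 0 0.043 0.026 0 0.06;0 0 0 0.043 0.026 0 0.06;0 0 -10.5 0 0 0 0.06;0 0 -10.5 0 0 0 0.06")

```text
t: 1.15
eef_pos: [0.5183, -0.2588, 0.2344]
ee_rot: [3.141, 0.0, -1.2]
force: [0.6, 0.6, 0.1]
width: 0.0599
gripper_force: 0.0
```

Emit:
move_arm(rows="0 0 -10.5 0 0 0 0.06;0 0 -10.5 0 0 0 0.06;0 0 -10.5 0 0 0 0.06;0 0 -10.5 0 0 0 0.06;0 0 -10.5 0 0 0 0.06;0 0 -10.5 0 0 0 0.06;0 0 -10.5 0 0 0 0.06;0 0 0 0 0 0 0.06")

```text
t: 2.15
eef_pos: [0.5188, -0.258, 0.2344]
ee_rot: [-3.141, 0.0, 0.077]
force: [1.0, -0.0, -0.3]
width: 0.0601
gripper_force: 0.0
```

```bash
python3 - <<'E'
from h import *
s=arm.get_state(); print(s['q'],s['eef_pos'],np.degrees(s['ee_rot']))
a,d,K,W=grab('wrist'); cv2.imwrite('pics/w2.png',a)
P=cloud(d,K,W); k=(d>0)&(abs(P[...,2]-.168)<.004)&(np.hypot(P[...,0]-.519,P[...,1]+.258)<.04)&(a.max(-1)<70)
Q=P[k][:,:2].astype(np.float32); print(len(Q), cv2.minAreaRect(Q), Q.mean(0), np.median(P[k][:,2]))
L=P[(d>0)&(abs(P[...,2]-.118)<.004)]; print(cv2.minAreaRect(L[:,:2].astype(np.float32)))
E
```

```text
[-1.24057193e-01  2.02929965e-01 -2.04364642e-01 -9.25205054e-05
 -1.16391349e+00  1.77215444e+00] [ 0.51883139 -0.25795076  0.23435374] [-1.79990512e+02  2.21428201e-02  4.42691963e+00]
1024 ((0.520176112651825, -0.2572639286518097), (0.041041769087314606, 0.01363383885473013), 3.60178279876709) [ 0.52101684 -0.25756422] 0.16705704436400914
((0.5707642436027527, -0.18122705817222595), (0.16837339103221893, 0.26413363218307495), 4.322110176086426)
```

View pics/w2.png

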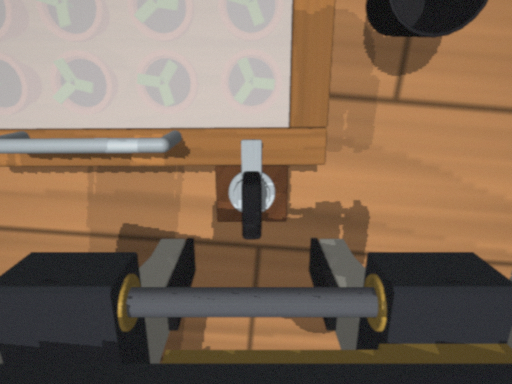

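The wrist view shows the knob's bar at (251,203) and its tongue at (251,155) over the rail. The bar measures 41 x 13.6 mm, its top is at 0.167 m and its centre at (0.520,-0.257), so the TCP is within 1.5 mm of it.

Emit:
move_arm(rows="0 0 0 0.0015 -0.0005 0.022 0.06;0 0 0 0 0 0.022 0.06;0 0 0 0 0 0.023 0.06;0 0 0 0 0 0.022 0.06;0 0 0 0 0 0 0.06;0 0 0 0 0 0 0;0 0 0 0 0 0 0;0 0 0 0 0 0 0", squeeze=40)

```text
t: 3.2
eef_pos: [0.5208, -0.2575, 0.1464]
ee_rot: [3.141, -0.001, 0.078]
force: [0.4, 0.1, -0.7]
width: 0.0357
gripper_force: 0.0
```

Emit:
move_arm(rows="0 0 0 0 0 0 0;0 0 0 0 0 0 0;0 0 0 0 0 0 0;0 0 0 0 0 0 0")

```text
t: 3.7
eef_pos: [0.5205, -0.2575, 0.1457]
ee_rot: [3.141, -0.0, 0.079]
force: [-0.2, 0.3, 2.0]
width: 0.014
gripper_force: 40.0
```

Gripped at 14 mm. Next I turn the knob clockwise (+z of the tool).

Emit:
move_arm(rows="0 0 5 0 0 0 0;0 0 5 0 0 0 0;0 0 6 0 0 0 0;0 0 6 0 0 0 0;0 0 6 0 0 0 0;0 0 6 0 0 0 0;0 0 6 0 0 0 0;0 0 6 0 0 0 0")

```text
t: 4.7
eef_pos: [0.5203, -0.2582, 0.1457]
ee_rot: [3.14, -0.0, -0.728]
force: [0.2, -5.6, 1.3]
width: 0.0138
gripper_force: 40.0
```

Emit:
move_arm(rows="0 0 6 0 0 0 0;0 0 6 0 0 0 0;0 0 6 0 0 0 0;0 0 6 0 0 0 0;0 0 5 0 0 0 0;0 0 5 0 0 0 0;0 0 0 0 0 0 0;0 0 0 0 0 0 0")

```text
t: 5.7
eef_pos: [0.5197, -0.2585, 0.1457]
ee_rot: [3.14, -0.001, -1.318]
force: [-1.7, -5.4, 1.7]
width: 0.0138
gripper_force: 40.0
```

```bash
python3 -c "
from h import *
s=arm.get_state(); print(s['moment'],np.degrees(s['ee_rot']),s['eef_pos'],s['force'],s['width'])"
```

```text
[-2.23771248  0.91698488  0.01444787] [ 1.79901849e+02 -5.51383134e-02 -7.55119064e+01] [ 0.51965661 -0.25852314  0.14566919] [-1.72248579 -5.38988704  1.7042436 ] 0.013769251098067295
```

Emit:
move_arm(rows="0 0 0 0 0 0 0.04;0 0 0 0 0 0 0.04;0 0 0 0 0 0 0.04;0 0 0 0 0 -0.03 0.04;0 0 0 0 0 -0.03 0.04;0 0 0 0 0 -0.03 0.04;0 0 9.5 0 0 0 0.05;0 0 0 0 0 0 0.05")

```text
t: 6.7
eef_pos: [0.5205, -0.2572, 0.2358]
ee_rot: [-3.141, 0.0, -1.483]
force: [-0.4, -0.0, -0.2]
width: 0.0492
gripper_force: 0.0
```

```bash
python3 - <<'E'
from h import *
a,d,K,W=grab('side'); P=cloud(d,K,W)
c,d2,K2,W2=grab('wrist')
cv2.imwrite('pics/m.png',np.hstack([a[130:384,150:450],c[:254]]))
s=arm.get_state(); print(s['q'],s['eef_pos'],np.degrees(s['ee_rot']))
for p,dd in ((cloud(d2,K2,W2),d2),(P,d)):
    H=p[(dd>0)&(abs(p[...,2]-.157)<.008)&(np.hypot(p[...,0]-.555,p[...,1]+.135)<.065)&(p[...,0]<.585)&(p[...,0]>.53)]
    if len(H)>10:
        l=cv2.fitLine(H[:,:2].astype(np.float32),cv2.DIST_HUBER,0,.01,.01).ravel(); print(len(H),l,np.degrees(np.arctan2(l[1],l[0])),'x at y=-.135:',l[2]+(-.135-l[3])*l[0]/l[1],'y',H[:,1].min(),H[:,1].max(),'z',np.percentile(H[:,2],95))
E
```

```text
[-1.22474520e-01  2.04146843e-01 -2.01013462e-01 -2.09992169e-04
 -1.16641418e+00  2.13513702e-01] [ 0.52020019 -0.25720731  0.23509406] [ 1.79958770e+02  2.02539508e-02 -8.47885845e+01]
369 [ 0.04053324 -0.9991782   0.5554395  -0.14674172] -87.67697 x at y=-.135: 0.5549632 y -0.1643708583989892 -0.13002443296906685 z 0.16334225181854453
129 [ 0.08390607 -0.99647367  0.5531803  -0.17372891] -85.186874 x at y=-.135: 0.5499192 y -0.19954258592613383 -0.14465888382212133 z 0.16382731780387472
```

View pics/m.png

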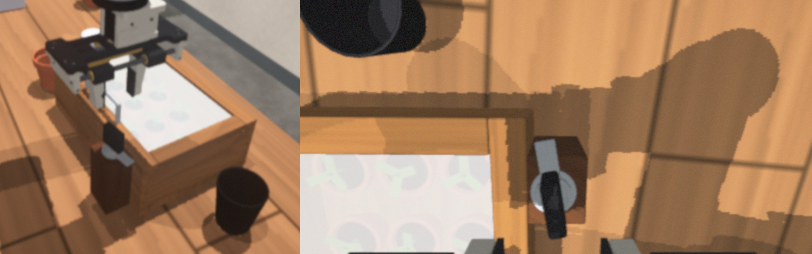

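The side crop shows the knob turned, and the wrist crop shows the tongue from (545,140) to (550,175) pointing along -y and clear of the lid, about 80° turned. Next is the handle at (0.555,-0.135).

Emit:
move_arm(rows="0 0 0 -0.0296 -0.0115 0 0.05;0 0 0 -0.0296 -0.0115 0 0.05;0 0 0 -0.0296 -0.0115 0 0.05;0 0 0 -0.0296 -0.0115 0 0.05;0 0 0 0 0 0 0.05;0 0 0 0 0 0.03 0.05;0 0 0 0 0 0.03 0.05;0 0 0 0 0 0.028 0.05")

```text
t: 7.8
eef_pos: [0.5554, -0.1359, 0.1462]
ee_rot: [3.141, -0.0, -1.481]
force: [0.9, 0.1, -0.3]
width: 0.0494
gripper_force: 0.0
```

Emit:
move_arm(rows="0 0 0 0 0 0 0.05;0 0 0 0 0 0 0;0 0 0 0 0 0 0;0 0 0 0 0 0 0;0 0 0 0 0 0 0;0 0 0 0 0 0 0;0 0 0 0 0 0 0", squeeze=6)

```text
t: 8.68
eef_pos: [0.5554, -0.1355, 0.1478]
ee_rot: [3.141, -0.0, -1.483]
force: [-4.0, 0.8, 4.9]
width: 0.0094
gripper_force: 6.0
```

Emit:
move_arm(rows="0 0 0 0 0 0 0;0 0 0 0 0 0 0;0 0 0 0 -0.0022 -0.0082 0;0 0 0 0 -0.0024 -0.0081 0;0 0 0 0 -0.0028 -0.008 0;0 0 0 0 -0.003 -0.008 0;0 0 0 0 -0.0033 -0.0078 0;0 0 0 0 -0.0036 -0.0077 0", squeeze=30)

```text
t: 9.68
eef_pos: [0.5722, -0.1341, 0.1957]
ee_rot: [3.139, 0.0, -1.484]
force: [-6.6, -0.6, -0.3]
width: 0.0088
gripper_force: 30.0
```

Emit:
move_arm(rows="0 0 0 0 -0.0038 -0.0076 0;0 0 0 0 -0.0041 -0.0074 0;0 0 0 0 -0.0043 -0.0073 0;0 0 0 0 -0.0046 -0.0071 0;0 0 0 0 -0.0049 -0.007 0;0 0 0 0 -0.005 -0.0068 0;0 0 0 0 -0.0053 -0.0066 0;0 0 0 0 -0.0055 -0.0064 0")

```text
t: 10.68
eef_pos: [0.6092, -0.131, 0.2528]
ee_rot: [3.139, -0.0, -1.484]
force: [-9.4, -0.4, 5.1]
width: 0.0087
gripper_force: 30.0
```

Emit:
move_arm(rows="0 0 0 0 -0.0058 -0.0062 0;0 0 0 0 0 0 0;0 0 0 0 0 0 0;0 0 0 0 0 0 0")

```text
t: 11.18
eef_pos: [0.6149, -0.1306, 0.2593]
ee_rot: [3.14, -0.001, -1.484]
force: [-10.2, 0.1, 6.5]
width: 0.009
gripper_force: 30.0
```

```bash
python3 - <<'E'
from h import *
s=arm.get_state(); print(s['eef_pos'],s['force'],s['width'])
g=T_tool(s)@np.array([0,0,-.011,1]); y=np.radians(4.6); o=np.array([.661,-.126])
r=np.array([np.cos(y),np.sin(y)])@(g[:2]-o); print('angle by tcp',np.degrees(np.arctan2(g[2]-.1,.130-r))-13.81,'radius',np.hypot(g[2]-.1,.13-r))
ims=[]
for n in ('side','scene'):
    a,d,K,W=grab(n); ims.append(a); P=cloud(d,K,W); rel=P[...,:2]-o
    X=rel@[np.cos(y),np.sin(y)]; Y=rel@[-np.sin(y),np.cos(y)]; Z=P[...,2]
    # lid top: near the line from hinge; take right/left rail strips and front rail
    for lo,hi in ((-.18,-.07),(.07,.18)):
        m=(d>0)&(Y>lo)&(Y<hi)&(X>-.1)&(X<.11)&(Z>.125)
        if m.sum()>50:
            l=cv2.fitLine(np.c_[X[m],Z[m]].astype(np.float32),cv2.DIST_HUBER,0,.001,.001).ravel(); print(n,m.sum(),np.degrees(np.arctan2(-l[1],l[0])))
cv2.imwrite('pics/f.png',np.hstack([ims[0][:,100:490],ims[1][:,60:460]]))
E
```

```text
[ 0.61491206 -0.13059355  0.25926401] [-10.23437376   0.10640736   6.49382873] 0.008986362728447035
angle by tcp 30.19435408188452 radius 0.24508535156923092
side 2783 29.827866
side 944 30.070879
scene 2955 30.757816
scene 3569 30.789248
```

View pics/f.png

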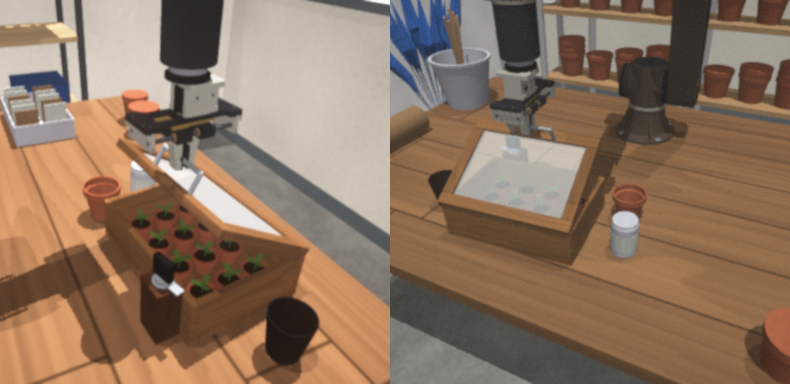

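The final view shows the lid held at about 30° (rail fits 29.8–30.8°), the tongue at (175,288) swung clear, and the pots and tin undisturbed.

```bash
python3 -c "
from station import arm; print(arm.job_done())"
```

```text
the job is handed in; nothing more can be done
None
```

I turned the latch about 80° clockwise until its tongue was clear, then raised the lid to about 30°, where the gripper still holds it; the pots and tin were not touched, and the job was handed in at about 11 s.

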